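# Tip the stir bars into the sample jar

### The arm

A 6-joint arm with a two-finger parallel gripper is mounted at the origin on the work surface. World frame = base frame: x ahead of the robot, y to its left, z up, the work surface at z = 0. Lengths are in m, angles in rad, forces in N, time in s.
With the tool pointing down it reaches from about 0.275 to 0.75 m from the base axis. Payload 10.2 kg.
Tool frame: the origin (TCP) lies on the centre line of the jaws, within the pads' length; the fingertips stand r.finger_overhang ahead of it and the grasp point (between the pads) lies 11 mm behind it (r.finger_overhang is the distance from the TCP to the fingertips, in m); z points along the fingers, y is the line along which they close (so a half turn about z gives the same grasp; the last joint's range is limited). The gripper opens to 88 mm and grips with 3 to 60 N. Pads are 18 mm wide; open, the fingers measure 123 mm over their backs; the gripper's body (75 mm by 187 mm) begins 45 mm behind the grasp point.
Start: joints at [-1.48, 0.313, 1.498, -0, 1.331, -0.223], TCP at [0.162, -0.499, 0.247] pointing down, gripper open.
Joint ranges: [-2.94, 2.94], [-0.97, 2.17], [0.19, 2.56], [-1.23, 4.37], [0.02, 3.11], [-2.88, 2.88]. Speed limits (rad/s): [2.39, 2.39, 3.01, 3.14, 3.14, 3.14].

### API

Orientations are given as a unit quaternion [w, x, y, z].
In Python, from workcell import r gives the robot as it stands. The module is installed in compiled form; this text tells all that it offers. Calls block until the motion is done:
- r.move_pose(position, orientation): joint-space move of the TCP to a pose.
- r.move_linear(position, velocity=0.15, rot=None, guard=None): straight line of the TCP; rot=None keeps the orientation; velocity is the mean speed in m/s. With guard (N) it stops when the force on the tool has changed by that much, and returns True; else False.
- r.set_joints(angles): joint-space move.
- r.ungrasp() and r.close_gripper(): open the fingers fully, or close them until they stop; the grip force is fixed at half the most.
- r.hold(seconds).
- r.ik(position, orientation): joint angles nearest the present ones, or None.
- r.observe(): the state.
- r.camera(name): name is "scene" or "top" or "wrist"; returns the picture (420x560x3 uint8, red, green, blue); there is no depth.
- r.camera_model(name): a dict with "K" (3x3 intrinsics, pixels), "R" (3x3) and "t" (3): a world point X has camera coordinates R X + t; the wrist camera has in their place "mount" (4x4, takes a point from camera to tool coordinates, whose origin is the TCP and whose axes are the flange's). Camera axes: x right, y down, z forward; pixel columns grow to the right and rows downward; lengths in m; the calibration is good to about 2 mm. The wrist camera is an equidistant fisheye: a pixel r from the principal point sees the ray r / f radians off the axis. A picture is of the moment at which its call begins: read the wrist's pose just before it. camera_model takes no time and is no camera call.
A pose or a line that the arm cannot do raises r.MotionError and nothing moves.
- r.close_job(): hands the job in; it is judged then, once.
Trained networks look in the newest picture that a camera, given by its name, has taken for a name from the list of things; names that differ only in an ending like _2 or _b are one class to them, and where a whole thing is asked for, a point or a joint stands for the part that bears it (a point fixed in the world has none). Each returns a list of dicts, best first, with "confidence" (0 to 1); they miss things now and then, are a little off and sometimes report something else, mostly with a low value. They report only what shows in the picture. A call takes as long as a camera call.
- r.outline_of(camera, name): "pixels" (420x560 bool, what is visible of it) and "extent" ([left, top, right, bottom] in pixels, round what is visible of it).
The state is a dict: "t": time; "q": joint angles; "joint_velocities": joint speeds; "joint_efforts": joint torques, N m; "position": TCP position; "tcp_rot": TCP orientation; "force": force on the tool from outside, world axes, zero at the start; "ft_torque": the same for the moment, N m; "width": opening from 0.0 (shut) to 1.0 (fully open); "grasp_force": force on a finger pad.
Only numpy, scipy, OpenCV 4.12 (cv2) and the standard library are available. Lean on these libraries where they do the work, as an engineer would, in place of code of your own. Each camera call takes 0.05 s, during which the arm holds its last target. There are 200 camera calls.

### The job

Pick up the small steel chute by its grip, bring it to the open narrow-necked sample jar and tip it so that both stir bars slide out into the jar, without touching the bars with the fingers. Leave the jar standing where it is, then set the empty chute back on the desk on its feet and only then let go of it.

Things in the scene. Friction and masses are not known exactly. Their poses are not given: they have to be found in the camera images.
- chute_grip (a point): Centre of the chute's black upright grip (24 x 24 x 50 mm), 75 mm above the desk when it stands; strap below at 48 mm. Steel trough, 36 wide, 165 long, on two 62 mm wide feet. Axes: z up, -x to the open lip; lip edge at x -94, z -46 mm, back wall at x +71. Floor rises 8 deg to the lip, so bars stay in while upright; tipping the lip 40 to 50 deg down empties it. 220 g.
- jar_mouth (a point): Centre of the open sample jar's round mouth, at the rim, 92 mm above the desk; z up. White, loose, 450 g; body 72 mm wide, neck 62 outside, 54 inside, inner floor 84 mm below the rim. Beside it, not to be used: a like jar with a black cap (90 mm tall) and a low wide beaker (55 mm tall, 84 wide).
- stirbar_a: White stir bar, one of two alike: round-ended rod 28 mm long, 12 mm thick, 12 g, slippery. Origin at its middle, x along the rod. It starts lying lengthwise in the chute's trough near the back wall.
- stirbar_b: White stir bar, one of two alike: round-ended rod 28 mm long, 12 mm thick, 12 g, slippery. Origin at its middle, x along the rod. It starts lying lengthwise in the chute's trough near the back wall.

How it is judged:
By the outcome, as a careful person would: the job done as asked, in the order asked, and still so for the second after the job is handed in, with the robot touching nothing.
It also fails if it takes over 54 s, if anything falls off the work surface, if the arm or the gripper's body presses on something with over 40 N, if the wrist force passes 120 N, or if a joint passes its speed limit or range.

## Working session

There is one attempt and no reset: what is moved stays moved. The work goes in short steps, each a Python script; the robot and the scene stay as the last script left them, time stands still between calls to the robot, and variables do not carry over. Pictures are saved under pics/ and viewed, at most 10 in all, crops included, and the job is handed in when it is done.

```bash
mkdir -p pics; cat > h.py <<'E'
from workcell import r
import numpy as np, cv2
from scipy.spatial.transform import Rotation as Rn
def q2R(q): return Rn.from_quat([q[1],q[2],q[3],q[0]]).as_matrix()
def R2q(R):
    x,y,z,w=Rn.from_matrix(R).as_quat(); return [w,x,y,z]
def onplane(m,u,v,z):
    K,R,t=(np.array(m[k]) for k in("K","R","t"))
    d=R.T@np.linalg.solve(K,[u,v,1]); c=-R.T@t
    return c+d*(z-c[2])/d[2]
def proj(m,X):
    p=np.array(m["K"])@(np.array(m["R"])@np.array(X)+np.array(m["t"])); return p[:2]/p[2]
E
python3 - <<'E'
from h import *
ims=[]
for c in("scene","top"):
    im=r.camera(c); cv2.imwrite(f"pics/{c}0.png",im[:,:,::-1])
    m=r.camera_model(c); print(c,m["K"][0],-np.array(m["R"]).T@m["t"])
    for n in("chute_grip","jar_mouth","stirbar_a"):
        for o in r.outline_of(c,n)[:3]: 
            p=o["pixels"]; v,u=np.nonzero(p); print(n,round(o["confidence"],2),o["extent"],u.mean(),v.mean(),p.sum())
print(r.observe(), r.finger_overhang, r.camera_model("wrist"))
E
```

```text
scene [544.08842884   0.         290.07703877] [ 1.10665507 -0.58963087  0.58006177]
chute_grip 0.8 [154.5, 261.6, 204.7, 353.7] 176.02374784110535 309.5094991364421 2316
jar_mouth 0.66 [335.4, 150.8, 360.5, 197.6] 348.6219686162625 174.82667617689015 1402
jar_mouth 0.28 [157.9, 260.7, 203.4, 355.8] 176.02410755679185 309.02596198423737 2157
stirbar_a 0.65 [180.6, 322.4, 188.1, 336.9] 184.63025210084032 328.00840336134456 119
top [534.33643555   0.         275.00062679] [ 0.36037029 -0.02133667  1.10610247]
chute_grip 0.81 [356.9, 182.7, 407.8, 261.1] 383.9 223.50503144654087 1590
jar_mouth 0.76 [115.9, 227.0, 158.9, 264.7] 133.60090361445782 246.93524096385542 1328
stirbar_a 0.63 [388.8, 194.3, 395.2, 206.5] 391.5686274509804 200.58823529411765 51
{'t': 0.4, 'q': array([-1.48039074e+00,  3.13005066e-01,  1.49783396e+00,  2.16432369e-05,
        1.33101618e+00, -2.23347642e-01]), 'joint_velocities': array([-0.00078316, -0.00109129, -0.00165666, -0.00017106, -0.00085659,
        0.00093369]), 'joint_efforts': array([-7.94514108e-05, -4.01772666e+01, -2.52190608e+01,  6.94778259e-02,
 
[... 174 characters left out ...]
92081866e-05]), 'force': array([ 0.26382092, -1.08276371, -0.16337143]), 'ft_torque': array([-0.0028233 ,  0.00134766,  0.02109368]), 'grasp_force': 0.0, 'width': 0.9969947858682825} 0.008 {'K': array([[325.1922621 ,   0.        , 272.85663857],
       [  0.        , 325.1922621 , 213.80812731],
       [  0.        ,   0.        ,   1.        ]]), 'mount': array([[ 1.64064309e-03, -9.60675244e-01, -2.77669560e-01,
         7.15160128e-02],
       [ 9.99998654e-01,  1.57618099e-03,  4.55371548e-04,
         8.26349102e-04],
       [ 1.93309900e-07, -2.77669933e-01,  9.60676537e-01,
        -1.38353915e-01],
       [ 0.00000000e+00,  0.00000000e+00,  0.00000000e+00,
         1.00000000e+00]])}
```

View pics/scene0.png

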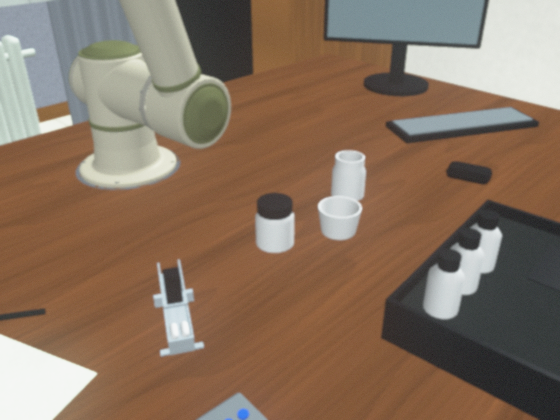

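View pics/top0.png

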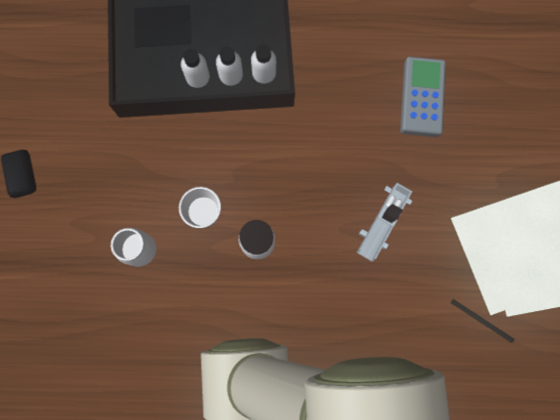

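The views show the chute with its grip near (391,213) in the top picture. Its lip is the lower-left end (368,258) and the bars lie near the upper-right end. The open jar is at left, with its mouth near (127,243). The beaker (200,207) and the capped jar (257,238) stand beside it.

```bash
python3 - <<'E'
from h import *
T=r.camera_model("top");S=r.camera_model("scene")
r.camera("top"); im=cv2.imread("pics/top0.png")
o=r.outline_of("top","chute_grip")[0]["pixels"].astype(np.uint8)
v,u=np.nonzero(o)
P=np.array([onplane(T,a,b,.04)[:2] for a,b in zip(u,v)])
rect=cv2.minAreaRect((P*1000).astype(np.float32)); print("rect",rect)
w,V=np.linalg.eigh(np.cov(P.T)); d=V[:,1]; print("mean",P.mean(0),"axis",d,"yaw",np.degrees(np.arctan2(d[1],d[0])))
s=(P-P.mean(0))@d; print("extent",s.min(),s.max())
g=im.sum(2); m=np.zeros_like(g,bool); m[195:230,378:408]=True
m&=(g<110); vv,uu=np.nonzero(m); print("grip px",uu.mean(),vv.mean(),m.sum(), onplane(T,uu.mean(),vv.mean(),.095))
sc=cv2.imread("pics/scene0.png"); g=sc.sum(2); m=np.zeros_like(g,bool); m[260:310,155:195]=True
m&=(g<150); vv,uu=np.nonzero(m); print("grip scene px",uu.mean(),vv.mean(),m.sum(), onplane(S,uu.mean(),vv.mean(),.075))
for c,M in(("top",T),("scene",S)):
    if c=="scene": r.camera(c)
    j=r.outline_of(c,"jar_mouth")[0]; e=j["extent"]; print(c,e)
    for du in (e[0],(e[0]+e[2])/2,e[2]): print(onplane(M,du,e[1]+ (e[3]-e[1])*.4,.092))
big=cv2.resize(im[170:280,90:170],None,fx=5,fy=5,interpolation=2); b2=cv2.resize(im[170:280,345:425],None,fx=5,fy=5,interpolation=2)
cv2.imwrite("pics/crop.png",np.hstack([big[:, :],b2]))
E
```

```text
rect ((530.365966796875, -240.22964477539062), (61.36810302734375, 170.72113037109375), 60.478172302246094)
mean [ 0.52817136 -0.24101425] axis [-0.87430132  0.48538356] yaw 150.96239461200608
extent -0.08692529684954241 0.08389390261330004
grip px nan nan 0 [nan nan nan]
grip scene px nan nan 0 [nan nan nan]
top [112.5, 227.8, 162.1, 264.1]
[0.47085931 0.28741914 0.092     ]
[0.47184068 0.24025263 0.092     ]
[0.47282232 0.19307345 0.092     ]
scene [333.5, 153.6, 360.5, 196.8]
[0.48762665 0.18282307 0.092     ]
[0.50701295 0.20198758 0.092     ]
[0.52641261 0.22116529 0.092     ]<stdin>:11: RuntimeWarning: Mean of empty slice.
  ret = ret.dtype.type(ret / rcount)
<stdin>:13: RuntimeWarning: Mean of empty slice.
```

View pics/crop.png

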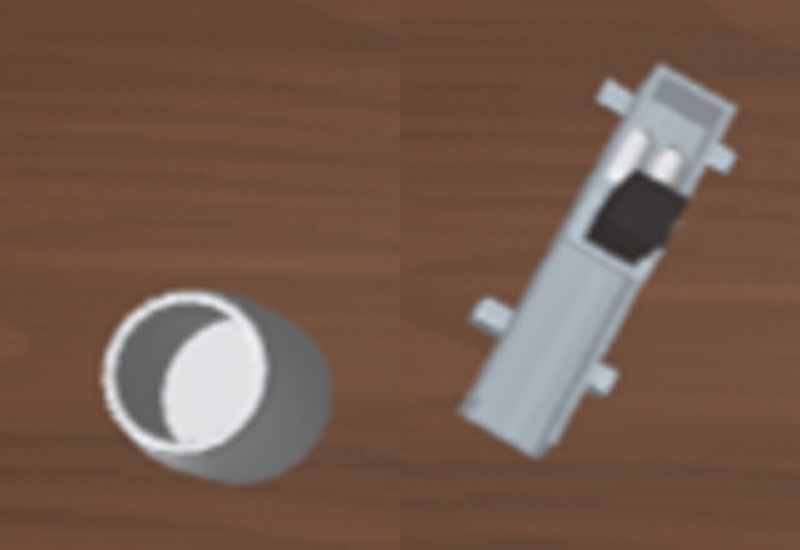

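Crop check: the jar mouth ellipse is centred at top pixel (127.2,244.2), and its 33 px diameter comes to about 62 mm, which matches the neck. The lip edge centre is at about (364.6,256.6). The back wall is at about (404.4,187), and both bars lie behind the grip.

```bash
cat >> h.py <<'E'
def toolR(yaw,tilt,flip=1):
    """tool with chute y along finger closing; chute x at yaw; tilt lip down"""
    cx=np.array([np.cos(yaw),np.sin(yaw),0]); cz=np.array([0,0,1.]); cy=np.cross(cz,cx)
    C=np.c_[np.cos(tilt)*cx+np.sin(tilt)*cz, cy, -np.sin(tilt)*cx+np.cos(tilt)*cz]
    return C, np.c_[flip*C[:,0], -flip*C[:,1], -C[:,2]]
E
python3 - <<'E'
from h import *
T=r.camera_model("top");S=r.camera_model("scene")
J=onplane(T,127.2,244.2,.092); print("jar",J,"scene px",proj(S,J))
L=onplane(T,364.6,256.6,.029)
for zb in(.03,.045): 
    B=onplane(T,404.4,187.2,zb); print("len",np.linalg.norm((B-L)[:2]), np.degrees(np.arctan2(*(B-L)[1::-1])))
o=None
d=(B-L)[:2]; d/=np.linalg.norm(d); G=np.r_[L[:2]+.094*d,.075]; print("L",L,"B",B,"G",G, "top of grip px",proj(T,[G[0],G[1],.1]),"scene",proj(S,G))
yaw0=np.arctan2(d[1],d[0])
for f in(1,-1):
    print(f, r.ik(list(G+[0,0,.1]),R2q(toolR(yaw0,0,f)[1])))
# beaker / capped jar
print("beaker",onplane(T,200,207,.05),"cap",onplane(T,257,237,.09))
# pour search
import sys
for f in(1,-1):
    for yd in range(-180,180,15):
        y=np.radians(yd); ok=[]
        for t in(0,25,50):
            C,R=toolR(y,np.radians(t),f)
            lip=J+[0,0,.012]-0.01*np.array([-np.cos(y),-np.sin(y),0])
            g=lip-C@[-.094,0,-.046]; p=g+R[:,2]*.011
            q=r.ik(list(p),R2q(R)); ok.append(None if q is None else np.round(q,2))
        if all(a is not None for a in ok): print(f,yd,*ok)
E
```

```text
jar [0.46785458 0.25920449 0.092     ] scene px [349.53016933 156.5783693 ]
len 0.16707745369923674 -29.990733282679358
len 0.16229396093012502 -29.460291529482657
L [ 0.45943675 -0.20296351  0.029     ] B [ 0.60074557 -0.28278297  0.045     ] G [ 0.54128224 -0.24919462  0.075     ] top of grip px [394.53069712 210.9852176 ] scene [172.69327781 284.98118799]
1 [-6.27882121e-01  5.27641618e-01  1.37296620e+00 -4.44089210e-16
  1.24098484e+00  1.45709329e+00]
-1 [-6.27882121e-01  5.27641618e-01  1.37296620e+00 -4.44089210e-16
  1.24098484e+00 -1.68449936e+00]
beaker [0.55020313 0.13016266 0.05      ] cap [0.48702156 0.0127598  0.09      ]
1 -180 [ 0.36  0.27  1.87 -0.    1.01 -1.22] [ 0.28  0.46  1.54  0.12  1.56 -1.32] [ 0.23  0.73  1.2   0.2   2.06 -1.33]
1 -165 [ 0.29  0.24  1.9  -0.    1.   -1.54] [ 0.29  0.47  1.53  0.01  1.58 -1.55] [ 0.28  0.75  1.16  0.02  2.1  -1.55]
1 -150 [ 0.23  0.24  1.91 -0.    1.   -1.87] [ 0.3   0.47  1.53 -0.1   1.57 -1.78] [ 0.34  0.76  1.15 -0.17  2.1  -1.78]
1 -135 [ 0.17  0.25  1.9  -0.    1.   -2.19] [ 0.31  0.47  1.53 -0.2   1.54 -2.  ] [ 0.39  0
[... 2842 characters left out ...]
  1.81 -1.13  0.82  0.23]
-1 15 [ 0.28  0.65  1.27 -0.    1.22 -1.55] [ 0.29  0.38  1.66 -0.02  0.66 -1.53] [ 0.3   0.22  2.02 -0.72  0.04 -0.83]
-1 60 [ 0.4   0.63  1.31 -0.    1.21 -2.21] [ 0.26  0.39  1.65  0.42  0.83 -2.6 ] [0.05 0.26 1.96 1.19 0.76 2.87]
-1 75 [ 0.44  0.6   1.36 -0.    1.19 -2.44] [ 0.25  0.4   1.64  0.47  0.94 -2.88] [0.02 0.31 1.89 1.08 0.99 2.76]
-1 135 [ 0.47  0.41  1.67 -0.    1.07  2.83] [0.25 0.44 1.58 0.38 1.37 2.49] [0.08 0.58 1.46 0.63 1.72 2.32]
-1 150 [ 0.45  0.35  1.75 -0.    1.04  2.54] [0.26 0.45 1.56 0.3  1.46 2.27] [0.12 0.64 1.36 0.5  1.87 2.18]
-1 165 [ 0.41  0.31  1.81 -0.    1.02  2.24] [0.27 0.46 1.55 0.21 1.52 2.05] [0.17 0.69 1.27 0.36 1.98 2.01]
```

The jar is at (0.468, 0.259) and its reprojection in the scene camera (349.5,156.6) matches. The grip is at (0.541,-0.249), reprojected at (172.7,285), also good. I'll hover over the grip and check from close by.

```bash
python3 - <<'E'
from h import *
G=np.array([.5413,-.2492,.075]); yaw=np.radians(-29.7)
C,R=toolR(yaw,0,-1)
r.move_pose(list(G+[0,0,.13]),R2q(R))
o=r.observe(); im=r.camera("wrist"); print(o["t"],o["position"],o["width"])
m=r.camera_model("wrist"); M=m["mount"]; K=m["K"]; Rt=q2R(o["tcp_rot"])
im=np.ascontiguousarray(im[:,:,::-1])
def wp(X):
    c=M[:3,:3].T@(Rt.T@(X-o["position"])-M[:3,3]); th=np.arctan2(np.hypot(c[0],c[1]),c[2]); return K[:2,2]+K[0,0]*th*c[:2]/np.hypot(c[0],c[1])
pts=[(-.094,s*.018,-.046) for s in(-1,1)]+[(a*.012,b*.012,.025) for a in(-1,1) for b in(-1,1)]+[(.071,0,-.046)]
for p in pts: 
    u=wp(G+C@np.array(p)); print(p,u); cv2.circle(im,tuple(int(x) for x in np.round(u)),3,(0,0,255),1)
cv2.imwrite("pics/w1.png",im)
E
```

```text
2.325 [ 0.5409456  -0.24991117  0.2051076 ] 0.9998799828123147
(-0.094, -0.018, -0.046) [255.18672172  98.43905933]
(-0.094, 0.018, -0.046) [293.06494461  98.46629325]
(-0.012, -0.012, 0.025) [258.851748   199.34732976]
(-0.012, 0.012, 0.025) [290.00009532 199.34776811]
(0.012, -0.012, 0.025) [259.22077108 228.87336149]
(0.012, 0.012, 0.025) [289.56037534 228.86561033]
(0.071, 0, -0.046) [274.02720024 260.04023579]
```

View pics/w1.png

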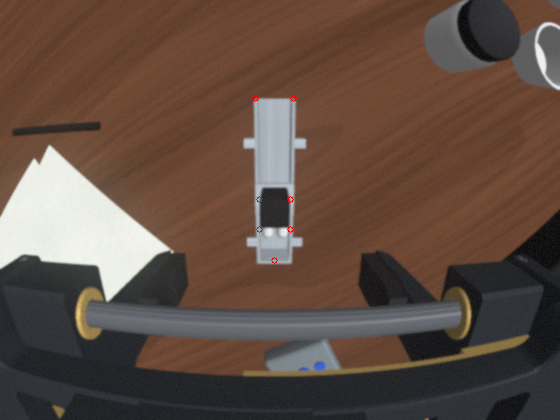

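The predicted points (lip at row 98, grip top between columns 259 and 290, back wall at row 260) fall on the chute to within a pixel. Grasping now.

```bash
python3 - <<'E'
from h import *
G=np.array([.5413,-.2492,.075]); yaw=np.radians(-29.7)
C,R=toolR(yaw,0,-1)
print(r.move_linear([G[0],G[1],.066],.12,guard=8))
r.close_gripper(); o=r.observe(); print(o["t"],o["width"],o["grasp_force"],o["position"])
r.move_linear([G[0],G[1],.10],.08)
C,Rc=toolR(yaw,np.radians(-8),-1)
r.move_linear([G[0]-.02,G[1]+.02,.24],.15,rot=R2q(Rc))
o=r.observe(); print(o["t"],o["width"],o["grasp_force"],o["position"],o["force"])
# carry, lip at jar standoff
J=np.array([.4679,.2592,.092]); y=np.radians(-75)
def tcp(t,back,up):
    C,R=toolR(y,np.radians(t),-1)
    lip=J+[0,0,up]+back*np.array([np.cos(y),np.sin(y),0])
    return list(lip-C@[-.094,0,-.046]+R[:,2]*.009),R2q(R)
p,q=tcp(-8,.04,.10)
r.move_linear(p,.2,rot=q)
o=r.observe(); print(o["t"],o["width"],o["grasp_force"],o["position"])
for c in("scene","wrist"):
    cv2.imwrite(f"pics/c_{c}.png",r.camera(c)[:,:,::-1])
E
```

```text
False
4.6667 0.267536826841607 29.98659195844084 [ 0.54131978 -0.24916881  0.06598506]
6.3417 0.2690389977055383 29.988631100859493 [ 0.52107594 -0.2291073   0.23905786] [-0.43503433 -0.85722009 -2.42501032]
8.275 0.26746402047856027 29.988597489427775 [0.50373351 0.1252393  0.21556073]
```

View pics/c_wrist.png

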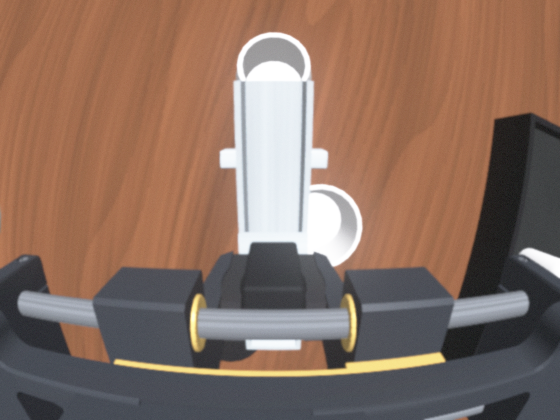

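The wrist view shows the chute held straight, with its lip (row 82, columns 235–313) centred on the jar mouth (column 274, far rim at row 33). I'll check the far rim numerically, then lower to the pre-pour pose.

```bash
cat >> h.py <<'E'
J=np.array([.4679,.2592,.092]); Y=np.radians(-75)
def tcp(t,back,up):
    C,R=toolR(Y,np.radians(t),-1)
    lip=J+[0,0,up]+back*np.array([np.cos(Y),np.sin(Y),0])
    return list(lip-C@[-.094,0,-.046]+R[:,2]*.009),R2q(R)
def wp(X,o):
    m=r.camera_model("wrist"); M=m["mount"]; K=m["K"]; Rt=q2R(o["tcp_rot"])
    c=M[:3,:3].T@(Rt.T@(X-o["position"])-M[:3,3]); th=np.arctan2(np.hypot(c[0],c[1]),c[2]); return K[:2,2]+K[0,0]*th*c[:2]/np.hypot(c[0],c[1])
E
python3 - <<'E'
from h import *
o=r.observe(); u=np.array([-np.cos(Y),-np.sin(Y),0]); v=np.array([-u[1],u[0],0])
print("far rim",wp(J+.031*u,o),"sides",wp(J+.031*v,o),wp(J-.031*v,o))
Rt=q2R(o["tcp_rot"]); C=np.c_[-Rt[:,0],Rt[:,1],-Rt[:,2]]
print("lip",wp(o["position"]-Rt[:,2]*.009+C@[-.094,0,-.046],o))
p,q=tcp(0,.012,.05); r.move_linear(p,.12,rot=q)
p,q=tcp(3,.012,.016); r.move_linear(p,.06,rot=q,guard=6) and print("contact")
o=r.observe(); print(o["t"],o["force"])
a=r.camera("scene")[100:260,220:460,::-1]; b=r.camera("wrist")[:,:,::-1]
cv2.imwrite("pics/pp.png",np.hstack([cv2.resize(a,None,fx=1.75,fy=1.75),cv2.resize(b[0:280,140:420],(280,280))]))
E
```

```text
far rim [272.89626466  33.01525476] sides [236.30551809  66.07619138] [309.40858995  66.15046267]
lip [272.82905275  79.38778802]
9.5667 [-0.26724215 -0.61380272 -2.39611255]
```

View pics/pp.png

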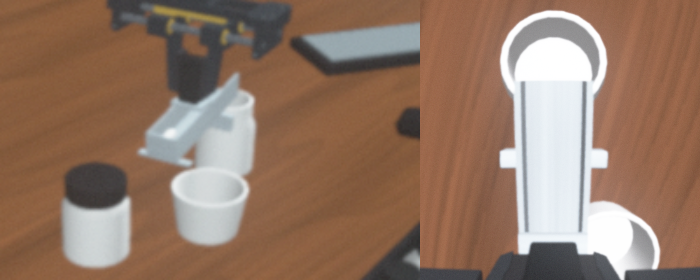

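The lip sits over the rear part of the jar mouth, centred, with nothing touching. Tipping now.

```bash
python3 - <<'E'
from h import *
for t,up in((18,.014),(34,.011),(50,.009)):
    p,q=tcp(t,.011,up); print(r.move_linear(p,.09,rot=q,guard=8))
r.hold(1.0)
o=r.observe(); print(o["t"],o["force"],o["width"])
a=r.camera("scene"); 
for d in r.outline_of("scene","stirbar_a"): print("s",d["confidence"],d["extent"])
b=r.camera("wrist")
for d in r.outline_of("wrist","stirbar_a"): print("w",d["confidence"],d["extent"])
a=a[100:260,220:460,::-1];b=b[:,:,::-1]
cv2.imwrite("pics/pour.png",np.hstack([cv2.resize(a,None,fx=1.75,fy=1.75),cv2.resize(b[0:280,140:420],(280,280))]))
E
```

```text
False
False
False
11.9917 [ 0.05099193 -0.22945222 -2.92888124] 0.26804363733339887
```

View pics/pour.png

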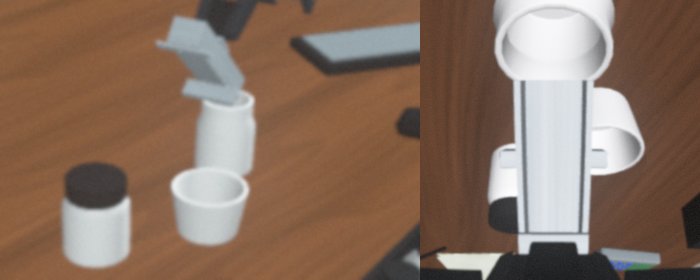

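The front of the trough is empty, but I can't see the bars in the jar yet. I'll tip a bit more, lift straight up and look into the jar.

```bash
python3 - <<'E'
from h import *
p,q=tcp(57,.011,.012); r.move_linear(p,.06,rot=q,guard=8); r.hold(.5)
p,q=tcp(50,.015,.07); r.move_linear(p,.15,rot=q)
p,q=tcp(-5,.04,.13); r.move_linear(p,.15,rot=q)
o=r.observe(); print(o["t"],o["force"],o["width"],o["position"])
ims={c:r.camera(c)[:,:,::-1] for c in("top","scene","wrist")}
for c in ims:
  for n in("stirbar_a","jar_mouth"):
    for d in r.outline_of(c,n)[:2]: print(c,n,d["confidence"],d["extent"])
z=lambda i,a,b,w,h:cv2.resize(i[b:b+h,a:a+w],(300,300),interpolation=2)
cv2.imwrite("pics/chk.png",np.vstack([np.hstack([z(ims["top"],90,205,80,80),z(ims["scene"],250,90,140,140)]),np.hstack([z(ims["wrist"],130,0,280,280),z(ims["wrist"],200,0,140,140)])]))
E
```

```text
14.7083 [ 0.8715133  -0.36085749 -2.24471612] 0.27103186278633284 [0.50300132 0.12756541 0.25014233]
top jar_mouth 0.66 [132.2, 196.5, 230.3, 232.9]
scene jar_mouth 0.9 [333.3, 151.6, 364.3, 200.0]
wrist stirbar_a 0.72 [261.0, 57.1, 284.9, 71.0]
wrist stirbar_a 0.57 [283.2, 63.0, 295.2, 77.0]
wrist jar_mouth 0.7 [239.5, 41.0, 307.4, 78.9]
```

View pics/chk.png

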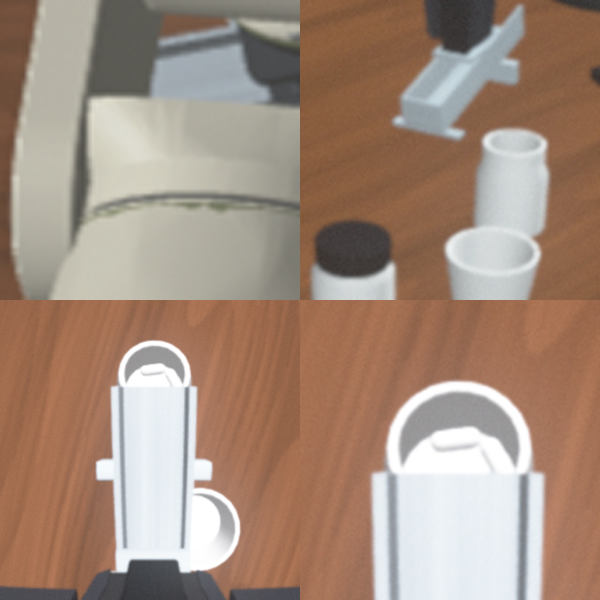

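Both stir bars lie in the jar (wrist view near (273,64) and (289,70)), the jar stands upright and the trough is empty. Now setting the chute back where it stood.

```bash
python3 - <<'E'
from h import *
G=np.array([.5413,-.2492,.075]); R=toolR(np.radians(-29.7),0,-1)[1]; q=R2q(R)
r.move_linear([G[0],G[1],.2],.22,rot=q)
r.move_linear([G[0],G[1],.085],.12)
f0=r.observe()["force"]
g=r.move_linear([G[0],G[1],.063],.02,guard=4); o=r.observe(); print(g,o["t"],o["position"],o["force"]-f0)
r.hold(.3); r.ungrasp(); r.hold(.3)
r.move_linear([G[0],G[1],.2],.1)
r.hold(.3); o=r.observe(); print(o["t"],o["width"],o["force"])
ims={c:r.camera(c)[:,:,::-1] for c in("top","scene","wrist")}
z=lambda i,a,b,w,h:cv2.resize(i[b:b+h,a:a+w],(300,300),interpolation=2)
cv2.imwrite("pics/end.png",np.vstack([np.hstack([z(ims["top"],90,205,80,80),z(ims["scene"],280,120,120,120)]),np.hstack([z(ims["wrist"],130,20,280,280),z(ims["scene"],120,240,120,120)])]))
E
```

```text
True 19.0333 [ 0.54127647 -0.24908501  0.06590333] [-0.53666097  0.96284863  4.53043645]
22.4667 0.9993173876432161 [-0.09578675  0.96330151 -0.32397378]
```

View pics/end.png

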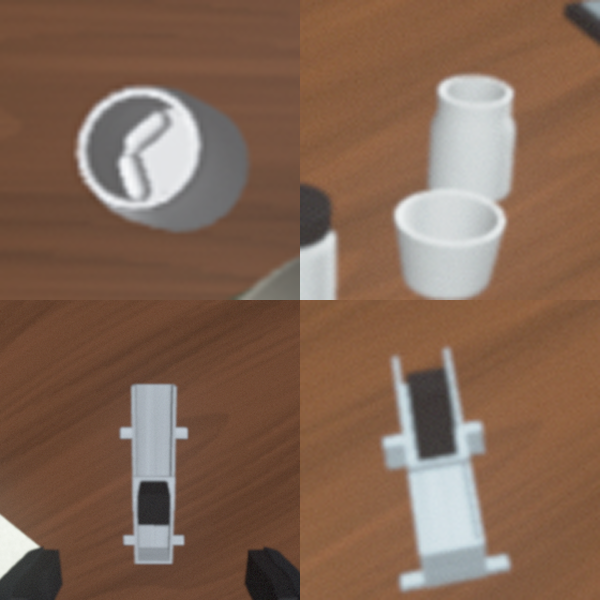

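The top view shows both bars in the jar at its original place. The empty chute stands on its feet, released.

```bash
python3 -c "
from workcell import r
print(r.close_job())"
```

```text
the job is handed in; nothing more can be done
None
```

Both stir bars are in the open jar, which still stands where it was; the empty chute is back on its feet and released, and I handed the job in at about 23 s of the 54 s allowed.

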